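# Set the pull-lock dial of the light box

### The arm

A 7-joint arm with a two-finger parallel gripper is mounted at the origin on the work surface. World frame = base frame: x ahead of the robot, y to its left, z up, the work surface at z = 0. Lengths are in m, angles in rad, forces in N, time in s.
With the tool pointing down it reaches from about 0.35 to 0.9 m from the base axis. Payload 19.9 kg.
Tool frame: the origin (TCP) lies between the finger pads, 19 mm behind the fingertips; this is the grasp point; z points along the fingers, y is the line along which they close (so a half turn about z gives the same grasp; the last joint's range is limited). The gripper opens to 94 mm and grips with 3 to 60 N. Pads are 16 mm wide; open, the fingers measure 119 mm over their backs; the gripper's body (75 mm by 177 mm) begins 78 mm behind the grasp point.
Start: joints at [-1.321, 0.417, -0.01, 1.614, 0.005, 1.111, -0.053], TCP at [0.18, 0.599, 0.224] pointing down, gripper open.
Joint ranges: [-2.81, 2.81], [-0.39, 2.02], [-1.27, 1.25], [0.06, 2.57], [-1.19, 4.33], [0.19, 2], [-2.82, 2.82]. Speed limits (rad/s): [1.89, 1.89, 2.39, 2.39, 3.01, 3.01, 3.01].

### API

Orientations are given as a unit quaternion [x, y, z, w].
In Python, from workcell import arm, eyes, order, look_for, silhouettes, tip_of gives the robot as it stands.
- The arm moves only by the tool drive_tool, never from a script. Its argument "moves" is a list of rows, each a list of 2 entries, a list of its own where there are three numbers: the shift along the tool's x, y, z in units of 40 mm (1.0 is 40 mm), then the turn, a rotation vector about the tool's x, y, z in degrees. A call has 1 to 10 rows; each row is the pose to reach, as a shift and turn from the pose commanded when the call began, along the tool's axes at that moment; what a row does not reach only later rows make up. A row lasts 1/12 s, in which the tool goes at most 41.7 mm and 7.16 degrees, less where a joint would pass 70% of its speed; a pose out of reach is approached as far as the arm can. A call with a gripper value outside its range is refused whole. "claw" is the closure, from 0 (fully open) to 1 (shut), set as the call begins (left out, the last holds). The fingers move at their own pace and stop on an object; "squeeze" is the grip in N (left out, the last holds). Time passes only in rows, so rows that repeat a pose let the fingers close. It gives the time, the measured TCP pose, the force, the opening and the grip force at its end, in the units of the state.
- arm.read_state(): the state, without advancing time (a new reading comes with each control period).
- eyes.snapshot(name): name is "scene" or "top"; returns the picture (420x560x3 uint8, red, green, blue); there is no depth.
- eyes.get_calibration(name): a dict with "fx", "fy", "cx", "cy" (pixels), "distortion" ([k1, k2, p1, p2, k3] as OpenCV has them; the pictures are not rectified), "view" (4x4, takes a point from world to camera coordinates). Camera axes: x right, y down, z forward; pixel columns grow to the right and rows downward; lengths in m; the calibration is good to about 2 mm. A picture is of the moment at which its call begins. get_calibration takes no time and is no camera call.
- order.job_done(): hands the job in; it is judged then, once.
Trained networks look in the newest picture that a camera, given by its name, has taken for a name from the list of things; names that differ only in an ending like _2 or _b are one class to them, and where a whole thing is asked for, a point or a joint stands for the part that bears it (a point fixed in the world has none). Each returns a list of dicts, best first, with "p" (0 to 1); they miss things now and then, are a little off and sometimes report something else, mostly with a low value. They report only what shows in the picture. A call takes as long as a camera call.
- look_for(camera, query): "at" ([column, row] in pixels, amid what is visible of it).
- silhouettes(camera, query): "mask" (420x560 bool, what is visible of it) and "at" ([column, row] in pixels, amid what is visible of it).
- tip_of(camera, query): "at" ([column, row] in pixels: a listed point, or the origin of a listed thing).
The state is a dict: "time": time; "qpos": joint angles; "qd": joint speeds; "effort": joint torques, N m; "position": TCP position; "orientation": TCP orientation; "contact_force": force on the tool from outside, world axes, zero at the start; "wrist_torque": the same for the moment, N m; "opening": finger opening in m; "grasp_force": force on a finger pad.
Only numpy, scipy, OpenCV 4.12 (cv2) and the standard library are available. Lean on these libraries where they do the work, as an engineer would, in place of code of your own. Each camera call takes 0.05 s, during which the arm holds its last target. There are 200 camera calls.

### The job

Set the exposure-test light box to full brightness: pull its dial up out of its lock, turn it so that its pointer points at the big dot, and feel for the lock there, gently and without forcing it, until you can push the dial fully home. Let go of it and leave the lens on the box and the other things on the bench where they are.

Things in the scene. Friction and masses are not known exactly. Their poses are not given: they have to be found in the camera images.
- light_box: Grey light box fixed on the table, 220 (x) x 240 (y) x 70 mm high; origin under its centre, z up. Its white window, 90 x 190 mm, is in the +x half of its top; the dial stands on the -x half, its axis vertical through (-45, 0) mm. It may be turned up to 20 degrees either way.
- dial: Black dial: a round skirt 54 mm across, 6 thick, with an upright bar grip 46 mm long (dial's x), 14 thick (its y), 6 to 34 mm above the origin. Origin on the axis at the skirt's underside, 78 mm above the table when fully home, on a dark collar 62 mm across, 8 high. A pointer nose sticks out along the dial's -x. Below, out of sight, a key 7 mm wide, 21 mm from the axis, goes down into the lock.
- dial_grip (a point): Point on the dial's axis 26 mm above the dial's origin: a good TCP height for pinching the bar across its 14 mm from above (fingertips then 1 mm above the skirt). Axes as the dial's. More than 20 N between the dial's key and the lock's plate or slot walls spoils the lock.
- dial_pointer (a point): Tip of the pointer nose, 36 mm from the dial's axis.
- dial_pull (a joint): How far the dial is pulled up, m: 0 fully home, 0.016 fully out. It slides with about 3 N of friction and stays where it is left. Below 0.008 the key is in the lock and the dial cannot be turned out of its place; above that it turns freely.
- dial_turn (a joint): Angle of the dial, rad, anticlockwise seen from above; at 0 the pointer points to the light box's -x. It turns within +-1.5 with slight friction (0.03 N m). It starts locked at 0.05 to 0.25.
- big_dot: Big round aluminium stud on the box's top, 16 mm across, 3 high, 46 mm from the dial's axis; it stands 1.0 rad to one side or the other of the light box's -x direction, seen from the dial's axis (the small dot takes the other side). Origin under its centre.
- small_dot: Small round aluminium stud, 7 mm across, 3 high, the mark for dim light, 46 mm from the dial's axis on the other side. Origin under its centre.
- lock: The lock inside the box, out of sight; origin on the dial's axis, axes as the light box. One slot by each dot, 2 mm wider than the key, its middle 0.09 to 0.22 rad off the dot, to either side: to be felt for. Beside it the key lands at dial_pull 0.008 on a sprung plate that gives 4 mm at 2.5 N/mm, then is solid. Within 0.05 rad of the slot's middle the key goes in and the dial down to 0.
- lens: Black camera lens standing on the light box's white window, 62 mm across, 50 high; origin under its centre.
- camera_body: Camera body standing on the table, 132 x 36 x 88 mm; origin under its centre.
- film_can: Film can standing on the table, 31 mm across, 50 high; origin under its centre.
- cleaner: Small amber bottle standing on the table, 44 mm across, 100 high; origin under its centre.
- screwdriver: Screwdriver lying on the table, 150 mm long along its x; origin under its middle.
- adapter_ring: Aluminium lens adapter ring lying on the table, 60 mm across, 10 high; origin under its centre.

How it is judged:
On the way, in this order (a step that is already met when the one before it is completed fails the run):
1. the dial is pulled up out of its lock (value of joint dial_pull above 0.008 m), for 0.1 s.
2. still out, it is turned so that its pointer is at the big dot (value of joint dial_pull above 0.003 m and horizontal distance between dial_pointer and big_dot below 0.018 m), for 0.1 s.
At the end, for the whole second after the job is handed in: The dial is fully home (dial_pull under 2 mm), its pointer tip within 18 mm of the big dot's centre (level distance; 10 mm when it points straight at it), and it is at rest (value of joint dial_pull below 0.002 m and horizontal distance between dial_pointer and big_dot below 0.018 m and velocity of joint dial_turn between -0.05 and 0.05 rad/s); the robot touches nothing.
It fails at once if the dial's key is forced against the lock with more than 20 N (contact force between dial and lock above 20 N).
It fails at once if the lens or another loose thing on the bench is moved more than 20 mm (distance of any of lens, camera_body, film_can, cleaner, screwdriver, adapter_ring from where it was at the start of the episode above 0.02 m).
It also fails if it takes over 58 s, if anything falls off the work surface, if the arm or the gripper's body presses on something with over 40 N, if the wrist force passes 120 N, or if a joint passes its speed limit or range.

## Working session

There is one attempt and no reset: what is moved stays moved. The work goes in short steps, Python scripts to look and compute and a tool call to move; the robot and the scene stay as the last step left them, time stands still between calls to the robot, and variables do not carry over. Pictures are saved under pics/ and viewed, at most 10 in all, crops included, and the job is handed in when it is done.

Besides the shell and the picture viewer there is one more tool, called as name(argument=value, ...) on one line, values as JSON. drive_tool: Moves the arm, as the interface text tells. Its arguments: {"type":"object","properties":{"moves":{"type":"array","items":{"type":"array"}},"claw":{"type":"number"},"squeeze":{"type":"number"}},"required":["moves"]}

```bash
mkdir -p pics
cat > h.py <<'E'
import numpy as np,cv2
from workcell import arm,eyes,order,look_for,silhouettes,tip_of
def ray(cam,px,z):
    c=eyes.get_calibration(cam);K=np.array([[c['fx'],0,c['cx']],[0,c['fy'],c['cy']],[0,0,1]])
    u=cv2.undistortPoints(np.array([[px]],float),K,np.array(c['distortion'],float))[0,0]
    V=np.array(c['view']);R=V[:3,:3];o=-R.T@V[:3,3];d=R.T@np.array([u[0],u[1],1])
    return o+d*(z-o[2])/d[2]
E
python3 - <<'E'
from h import *
ims=[]
for c in("scene","top"):
    im=eyes.snapshot(c);cv2.imwrite(f"pics/{c}0.png",im[:,:,::-1])
    V=np.array(eyes.get_calibration(c)['view']);print(c,(-V[:3,:3].T@V[:3,3]).round(3))
    for q,z in(("dial_grip",.104),("dial_pointer",.08),("dial",.078),("big_dot",.07),("small_dot",.07),("light_box",0),("lens",.07)):
        for r in tip_of(c,q)[:2]: print(c,q,round(r['p'],2),np.round(r['at'],1),ray(c,r['at'],z).round(4))
s=arm.read_state();print({k:np.round(v,3) for k,v in s.items()})
E
```

```text
scene [ 0.956 -0.651  0.8  ]
scene dial_grip 0.63 [289.  172.6] [0.5549 0.0831 0.104 ]
scene dial_pointer 0.62 [273.1 178.8] [0.5222 0.0756 0.08  ]
scene dial 0.94 [287.7 185. ] [0.5564 0.0751 0.078 ]
scene big_dot 0.43 [289.5 183.2] [0.5525 0.0898 0.07  ]
scene light_box 0.85 [307.  216.2] [0.5967 0.0857 0.    ]
top [0.303 0.002 1.245]
top dial_grip 0.87 [251.1 220.1] [0.5595 0.0773 0.104 ]
top dial_pointer 0.95 [255.2 234.1] [0.5312 0.0665 0.08  ]
top dial 0.94 [251.6 222.9] [0.5585 0.0773 0.078 ]
top big_dot 0.51 [235.1 235.8] [0.5258 0.1152 0.07  ]
top light_box 0.66 [250.8 213.8] [0.5995 0.0862 0.    ]
top light_box 0.43 [319.1 188. ] [ 0.6803 -0.0871  0.    ]
top lens 0.69 [249.1 183.2] [0.6604 0.0916 0.07  ]
{'time': np.float64(0.8), 'qpos': array([-1.32 ,  0.417, -0.01 ,  1.614,  0.005,  1.111, -0.053]), 'qd': array([-0.001,  0.002,  0.001, -0.001,  0.   ,  0.002,  0.001]), 'effort': array([-2.0000e-03, -8.5094e+01,  6.3700e-01, -4.2628e+01, -4.9000e-02,
        1.4000e-02,  0.0000e+00]), 'position': array([0.18 , 0.599, 0.224]), 'orientation': array([ 0.145,  0.989, -0.   ,  0.   ]), 'contact_force': array([0.697, 0.003, 0.301]), 'wrist_torque': array([-0.038, -0.007, -0.056]), 'grasp_force': np.float64(0.0), 'opening': np.float64(0.094)}
```

Run:
```python
import cv2
a=cv2.imread('pics/top0.png')[160:270,180:330];a=cv2.resize(a,None,fx=5,fy=5,interpolation=2)
cv2.imwrite('pics/topc.png',a)
```

```text
(no output)
```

View pics/topc.png

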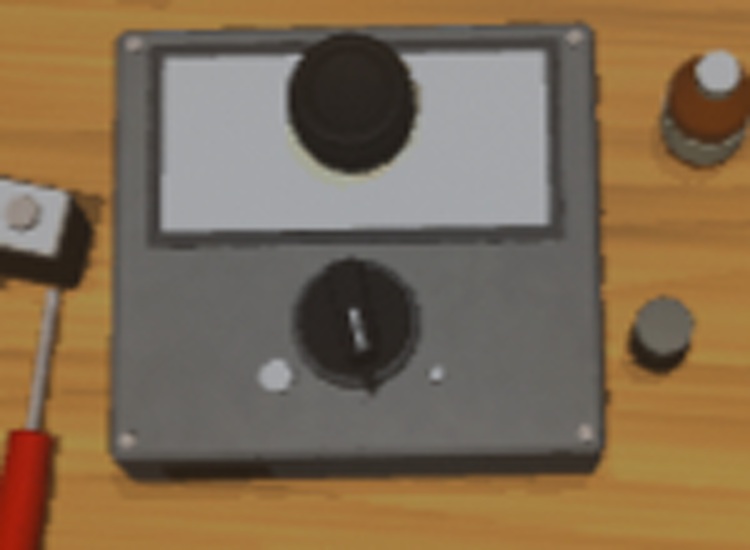

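View pics/scene0.png

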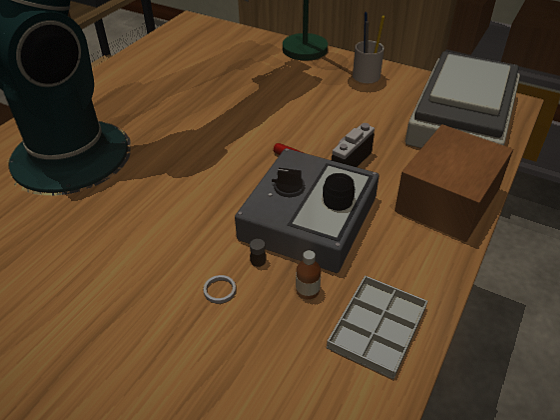

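Run:
```python
from h import *
f=lambda x,y,z:ray("top",(180+(x+.5)/5-.5,160+(y+.5)/5-.5),z)
S=[f(*p,.071) for p in((135,43),(574,37),(127,440),(586,432))]
for s in S:print(s.round(4))
d1=S[0]-S[1];d2=S[2]-S[3];yaw=[np.arctan2(-d[0],d[1]) for d in(d1,d2)]
e=(S[0]-S[2],S[1]-S[3]);print("yaw",yaw,[np.arctan2(v[1],v[0]) for v in e])
c=np.mean(S,0)
B=f(275,376,.073);s=f(436,374,.073);print("big",B,"small",s,np.linalg.norm(B-s),"yaw dots",np.arctan2(-(B-s)[0],(B-s)[1]))
for y in(0,-.015,.01):
  x=np.array([np.cos(y),np.sin(y),0]);print(y,"axis dots",(B+s)/2+x*.0249,"axis box",c-x*.045)
print("pointer",f(372,392,.08),"skirt/collar c",f(357,320,.08), "grip", f(357,330,.112))
```

```text
[0.6923 0.2004 0.071 ]
[ 0.7094 -0.0181  0.071 ]
[0.4922 0.1849 0.071 ]
[ 0.5103 -0.0349  0.071 ]
yaw [np.float64(0.07787570358447651), np.float64(0.08208806802759)] [np.float64(0.07743271541724778), np.float64(0.08414319818100724)]
big [0.52763411 0.11630037 0.073     ] small [0.53360382 0.03887362 0.073     ] 0.07765654388547756 yaw dots 0.07694915980307274
0 axis dots [0.55551896 0.077587   0.073     ] axis box [0.55604864 0.08307581 0.071     ]
-0.015 axis dots [0.55551616 0.07721351 0.073     ] axis box [0.5560537  0.08375079 0.071     ]
0.01 axis dots [0.55551772 0.07783599 0.073     ] axis box [0.55605089 0.08262582 0.071     ]
pointer [0.52150131 0.06862464 0.08      ] skirt/collar c [0.55622881 0.07845615 0.08      ] grip [0.54448278 0.07600667 0.112     ]
```

```bash
cat >> h.py <<'E'
from scipy.spatial.transform import Rotation as Ro
def rel(xyz,yang):
    "shift units & deg turn to put TCP at xyz, pointing down, tool y at world angle yang"
    s=arm.read_state();R=Ro.from_quat(s['orientation'])
    M=np.array([[np.sin(yang),-np.cos(yang),0],[np.cos(yang),np.sin(yang),0],[0,0,-1]]).T
    M=np.column_stack([[-np.sin(yang+0),np.cos(yang),0],[np.cos(yang),np.sin(yang),0],[0,0,-1]])
    M[:,0]=np.cross(M[:,1],M[:,2])
    print("shift",(R.inv().apply(np.array(xyz)-s['position'])/.04).round(3),"turn",np.degrees((R.inv()*Ro.from_matrix(M)).as_rotvec()).round(2))
E
python3 - <<'E'
from h import *
for q in((305,47),(368,80)):print(ray("scene",q,0))
c=eyes.get_calibration("scene");V=np.array(c['view']);p=V@[.18,.599,.224,1];print(p,c['fx']*p[:2]/p[2]+[c['cx'],c['cy']])
rel([.556,.0795,.2],1.877);rel([.556,.0795,.104],1.877)
E
```

```text
[0.24673368 0.7502317  0.        ]
[0.4948438  0.65977239 0.        ]
[-0.06550846 -0.59456287  1.46244806  1.        ] [258.73723941 -12.83906593]
shift [-12.741  -9.722   0.607] turn [ -0.     0.   -34.26]
shift [-12.741  -9.722   3.007] turn [ -0.     0.   -34.26]
```

drive_tool(moves=[[[-7,-5.3,0],[0,0,-20]],[[-7,-5.3,0],[0,0,-20]],[[-7,-5.3,0],[0,0,-20]],[[-7,-5.3,0],[0,0,-20]],[[-7,-5.3,0],[0,0,-20]],[[-7,-5.3,0],[0,0,-20]],[[-7,-5.3,0],[0,0,-20]],[[-7,-5.3,0],[0,0,-20]],[[-7,-5.3,0],[0,0,-20]]], claw=0.4, squeeze=20)

```text
time: 1.55
position: [0.3897, 0.3106, 0.2246]
orientation: [-0.026, 1.0, -0.0, 0.0]
contact_force: [0.7, 0.0, 0.6]
opening: 0.0561
grasp_force: 0.0
```

```bash
python3 -c "
from h import *
rel([.556,.0795,.17],1.877)"
```

```text
shift [-3.846 -5.987  1.372] turn [ -0.04   0.05 -14.53]
```

drive_tool(moves=[[[-3.85,-5.99,1.3],[0,0,-14.5]],[[-3.85,-5.99,1.3],[0,0,-14.5]],[[-3.85,-5.99,1.3],[0,0,-14.5]],[[-3.85,-5.99,1.3],[0,0,-14.5]],[[-3.85,-5.99,1.3],[0,0,-14.5]],[[-3.85,-5.99,1.3],[0,0,-14.5]],[[-3.85,-5.99,1.3],[0,0,-14.5]],[[-3.85,-5.99,1.3],[0,0,-14.5]],[[-3.85,-5.99,1.3],[0,0,-14.5]],[[-3.85,-5.99,1.3],[0,0,-14.5]]])

```text
time: 2.38
position: [0.5544, 0.0844, 0.172]
orientation: [-0.154, 0.988, -0.0, -0.0]
contact_force: [-0.2, 0.8, 0.3]
opening: 0.0563
grasp_force: 0.0
```

Run:
```python
from h import *
rel([.556,.0795,.104],1.877)
s=arm.read_state();print(s['qpos'].round(3))
im=eyes.snapshot("top")[160:280,180:330];cv2.imwrite("pics/t1.png",cv2.resize(im,None,fx=5,fy=5)[:,:,::-1])
```

```text
shift [-0.003 -0.128  1.701] turn [ 0.   -0.03  0.17]
[-0.387  0.365  0.223  1.834 -0.097  0.954  1.759]
```

View pics/t1.png

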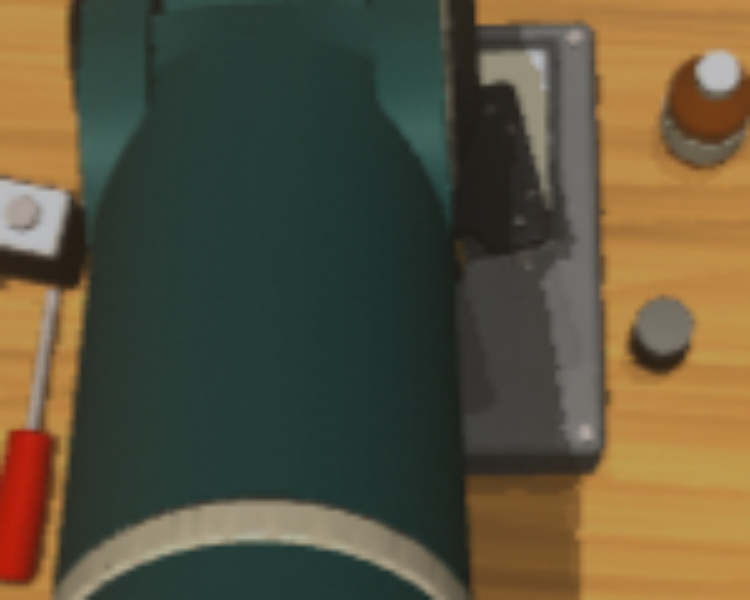

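drive_tool(moves=[[[0,0,0.4],[0,0,0]],[[0,0,1.0],[0,0,0]],[[0,0,1.0],[0,0,0]],[[0,0,1.0],[0,0,0]]])

```text
time: 2.77
position: [0.5536, 0.0857, 0.1322]
orientation: [-0.155, 0.988, 0.0, -0.001]
contact_force: [0.5, 0.6, 1.2]
opening: 0.0562
grasp_force: 0.0
```

Run:
```python
from h import *
rel([.556,.0795,.104],1.877)
im=eyes.snapshot("scene")[140:240,220:360];cv2.imwrite("pics/s1.png",cv2.resize(im,None,fx=5,fy=5)[:,:,::-1])
```

```text
shift [-0.011 -0.167  0.706] turn [ 0.02 -0.09  0.34]
```

View pics/s1.png

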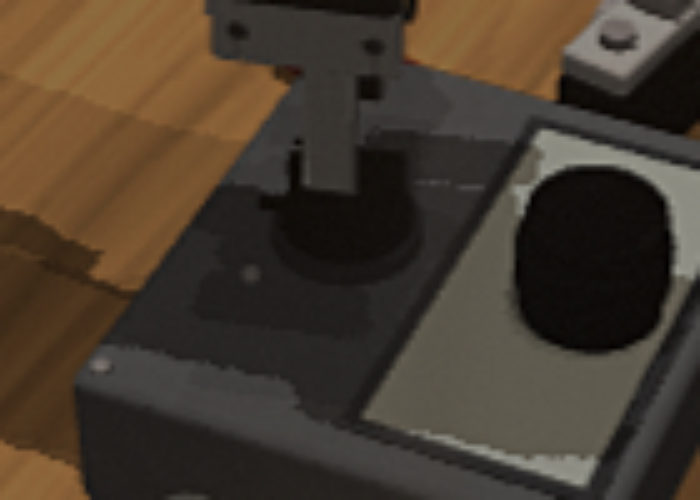

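drive_tool(moves=[[[0,-0.16,0.2],[0,0,0.3]],[[0,-0.16,0.5],[0,0,0.3]],[[0,-0.16,0.65],[0,0,0.3]],[[0,-0.16,0.68],[0,0,0.3]],[[0,-0.16,0.68],[0,0,0.3]],[[0,-0.16,0.68],[0,0,0.3]]])

```text
time: 3.32
position: [0.5564, 0.0785, 0.1051]
orientation: [-0.152, 0.988, -0.0, -0.0]
contact_force: [-0.2, 0.2, -0.2]
opening: 0.0563
grasp_force: 0.0
```

Run:
```python
from h import *
rel([.556,.0795,.104],1.877)
```

```text
shift [0.003 0.026 0.028] turn [-0.   -0.01 -0.06]
```

drive_tool(moves=[[[0,0.02,0],[0,0,0]],[[0,0.02,0],[0,0,0]],[[0,0.02,0],[0,0,0]],[[0,0.02,0],[0,0,0]],[[0,0.02,0],[0,0,0]],[[0,0.02,0],[0,0,0]],[[0,0.02,0],[0,0,0]]], claw=1, squeeze=15)

```text
time: 3.9
position: [0.5559, 0.08, 0.1051]
orientation: [-0.152, 0.988, 0.0, -0.0]
contact_force: [-5.9, 12.4, 3.1]
opening: 0.0141
grasp_force: 15.0
```

drive_tool(moves=[[[0,0.025,0],[0,0,0]],[[0,0.025,0],[0,0,0]],[[0,0.025,0],[0,0,0]]])

```text
time: 4.15
position: [0.5559, 0.0803, 0.1051]
orientation: [-0.152, 0.988, 0.0, 0.0]
contact_force: [-0.5, 2.0, 1.7]
opening: 0.0137
grasp_force: 15.0
```

Run:
```python
from h import *
s=arm.read_state();print(s['position'],s['contact_force'],s['wrist_torque'])
rel([.556,.0795,.104],1.877)
```

```text
[0.55585639 0.08029704 0.10513089] [-0.49909315  2.04990768  1.6810359 ] [ 0.3659213   0.18848582 -0.08856989]
shift [ 0.003 -0.02   0.028] turn [ 0.    0.   -0.06]
```

drive_tool(moves=[[[0,0,-0.05],[0,0,0]],[[0,0,-0.1],[0,0,0]],[[0,0,-0.15],[0,0,0]],[[0,0,-0.2],[0,0,0]],[[0,0,-0.25],[0,0,0]],[[0,0,-0.3],[0,0,0]],[[0,0,-0.3],[0,0,0]],[[0,0,-0.3],[0,0,0]]])

```text
time: 4.82
position: [0.5559, 0.0803, 0.1174]
orientation: [-0.152, 0.988, 0.0, 0.0]
contact_force: [-1.0, 2.0, 2.6]
opening: 0.0142
grasp_force: 15.0
```

Run:
```python
from h import *
s=arm.read_state();print(s['position'],s['contact_force'],s['wrist_torque'])
for q in("dial_grip","dial"):print(q,[(r['p'],r['at']) for r in tip_of("scene",q)[:1]])
im=eyes.snapshot("scene")[140:240,220:360];cv2.imwrite("pics/s2.png",cv2.resize(im,None,fx=5,fy=5)[:,:,::-1])
```

```text
[0.55587722 0.08025526 0.11739467] [-0.99212398  2.02435706  2.60981064] [ 0.54505218  0.27170814 -0.04179224]
dial_grip [(0.36, [271.0, 179.2])]
dial [(0.88, [288.6, 182.1])]
```

View pics/s2.png

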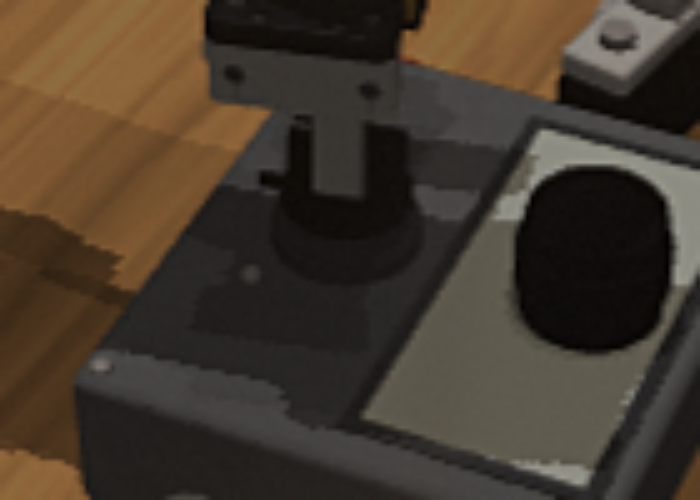

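drive_tool(moves=[[[0,0,0],[0,0,6]],[[0,0,0],[0,0,13]],[[0,0,0],[0,0,20]],[[0,0,0],[0,0,27]],[[0,0,0],[0,0,34]],[[0,0,0],[0,0,41]],[[0,0,0],[0,0,48]],[[0,0,0],[0,0,54]],[[0,0,0],[0,0,57]],[[0,0,0],[0,0,57]]])

```text
time: 5.8
position: [0.556, 0.0806, 0.1171]
orientation: [0.339, 0.941, 0.0, 0.0]
contact_force: [-0.9, 4.1, 1.2]
opening: 0.0137
grasp_force: 15.0
```

```bash
cat >> h.py <<'E'
def st():
    s=arm.read_state();R=Ro.from_quat(s['orientation']).as_matrix();y=R[:,1]
    print("t",s['time'],"pos",s['position'].round(4),"F",s['contact_force'].round(2),"Ftool",(R.T@s['contact_force']).round(1),"M",s['wrist_torque'].round(2),"turn est",round(np.arctan2(y[1],y[0])-np.pi/2-.08,3),"open",s['opening'])
E
python3 -c "
from h import *
st()
im=eyes.snapshot('scene')[140:240,220:360];cv2.imwrite('pics/s3.png',cv2.resize(im,None,fx=5,fy=5)[:,:,::-1])"
```

```text
t 5.8 pos [0.556  0.0806 0.1171] F [-0.87  4.1   1.21] Ftool [ 3.3  2.6 -1.2] M [ 0.94  0.03 -0.04] turn est -0.772 open 0.013745803750513402
```

View pics/s3.png

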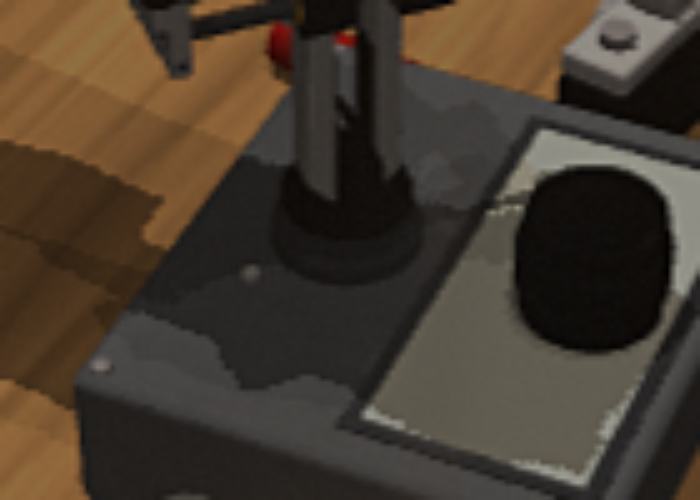

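drive_tool(moves=[[[0,0,0.03],[0,0,0]],[[0,0,0.05],[0,0,0]],[[0,0,0.07],[0,0,0]],[[0,0,0.07],[0,0,0]]])

```text
time: 6.18
position: [0.5559, 0.0806, 0.1142]
orientation: [0.337, 0.941, 0.0, 0.0]
contact_force: [1.5, 6.7, -0.6]
opening: 0.014
grasp_force: 15.0
```

drive_tool(moves=[[[0,0,0.03],[0,0,0]],[[0,0,0.05],[0,0,0]],[[0,0,0.08],[0,0,0]],[[0,0,0.08],[0,0,0]]])

```text
time: 6.52
position: [0.556, 0.0806, 0.111]
orientation: [0.337, 0.941, 0.0, 0.0]
contact_force: [-0.3, 6.6, -1.7]
opening: 0.0137
grasp_force: 15.0
```

drive_tool(moves=[[[0,0,0.01],[0,0,0]],[[0,0,0.02],[0,0,0]],[[0,0,0.02],[0,0,0]],[[0,0,0.02],[0,0,0]]])

```text
time: 6.85
position: [0.556, 0.0806, 0.1104]
orientation: [0.337, 0.941, 0.0, 0.0]
contact_force: [-0.4, 4.7, 3.3]
opening: 0.0137
grasp_force: 15.0
```

```bash
python3 -c "
from h import *
st()
for q in('dial','dial_grip','dial_pointer'):print(q,[(r['p'],r['at']) for r in tip_of('scene',q)[:1]])
im=eyes.snapshot('scene')[140:240,220:360];cv2.imwrite('pics/s4.png',cv2.resize(im,None,fx=5,fy=5)[:,:,::-1])"
```

```text
t 6.85 pos [0.556  0.0806 0.1104] F [-0.44  4.7   3.34] Ftool [ 3.3  3.4 -3.3] M [ 1.38  0.13 -0.05] turn est -0.768 open 0.01369805086769697
dial [(0.8, [289.3, 179.2])]
dial_grip [(0.67, [288.3, 167.6])]
dial_pointer [(0.71, [284.3, 167.9])]
```

View pics/s4.png

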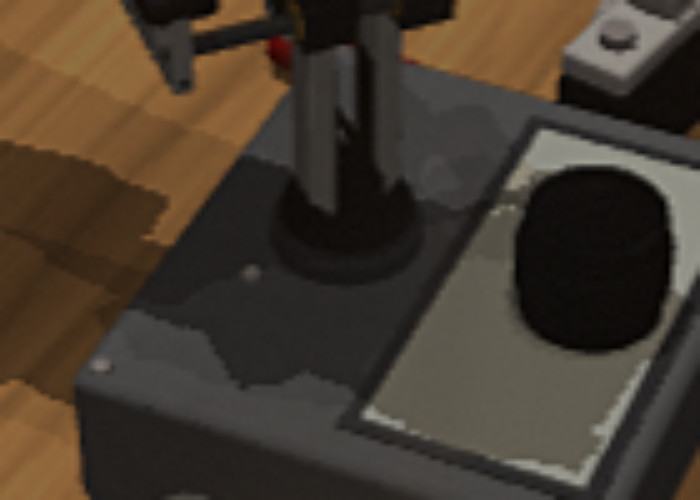

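```bash
cat >> h.py <<'E'
def avg(n=6):
    L=[]
    for _ in range(n):
        eyes.snapshot("scene");s=arm.read_state();L.append(np.r_[s['contact_force'],s['wrist_torque']])
    print("mean",np.mean(L,0).round(2),"sd",np.std(L,0).round(2));st()
E
python3 -c "
from h import *
avg()"
```

```text
mean [-0.44  5.54  3.08  1.39  0.15 -0.01] sd [0.42 0.57 0.32 0.02 0.02 0.02]
t 7.35 pos [0.556  0.0806 0.1104] F [0.48 4.67 3.32] Ftool [ 2.6  3.9 -3.3] M [ 1.4   0.14 -0.01] turn est -0.768 open 0.014062681803115843
```

drive_tool(moves=[[[0,0,0.01],[0,0,0]],[[0,0,0.02],[0,0,0]],[[0,0,0.02],[0,0,0]]])

```text
time: 7.6
position: [0.556, 0.0806, 0.1097]
orientation: [0.337, 0.941, 0.0, 0.0]
contact_force: [-0.9, 5.5, 4.7]
opening: 0.0142
grasp_force: 15.0
```

```bash
python3 -c "
from h import *
avg(4)"
```

```text
mean [-1.21  5.46  4.91  1.35  0.32 -0.01] sd [0.2  0.16 0.22 0.04 0.02 0.01]
t 7.8 pos [0.556  0.0806 0.1096] F [-0.97  5.55  5.23] Ftool [ 4.3  3.7 -5.2] M [ 1.39  0.34 -0.02] turn est -0.768 open 0.013851970766210258
```

drive_tool(moves=[[[0,0,0],[0,0,1]],[[0,0,0],[0,0,2]],[[0,0,0],[0,0,2]]])

```text
time: 8.05
position: [0.556, 0.0806, 0.1096]
orientation: [0.354, 0.935, 0.0, 0.0]
contact_force: [-0.1, 6.2, 1.2]
opening: 0.0138
grasp_force: 15.0
```

drive_tool(moves=[[[0,0,0],[0,0,1]],[[0,0,0],[0,0,2]],[[0,0,0],[0,0,2]]])

```text
time: 8.3
position: [0.556, 0.0806, 0.1095]
orientation: [0.37, 0.929, 0.0, 0.0]
contact_force: [0.5, 7.5, 1.9]
opening: 0.0139
grasp_force: 15.0
```

```bash
python3 -c "
from h import *
avg(3)"
```

```text
mean [ 0.28  6.19  1.72  1.41 -0.02 -0.06] sd [0.37 0.17 0.41 0.02 0.01 0.01]
t 8.45 pos [0.556  0.0806 0.1095] F [0.63 5.98 2.27] Ftool [ 3.6  4.8 -2.3] M [ 1.38 -0.   -0.06] turn est -0.837 open 0.01375851283144998
```

drive_tool(moves=[[[0,0,0.01],[0,0,0]],[[0,0,0.01],[0,0,0]],[[0,0,0.01],[0,0,0]]])

```text
time: 8.7
position: [0.5559, 0.0806, 0.109]
orientation: [0.37, 0.929, 0.0, -0.0]
contact_force: [0.3, 6.1, 0.3]
opening: 0.0137
grasp_force: 15.0
```

drive_tool(moves=[[[0,0,0.01],[0,0,0]],[[0,0,0.01],[0,0,0]],[[0,0,0.01],[0,0,0]]])

```text
time: 8.95
position: [0.556, 0.0806, 0.1087]
orientation: [0.37, 0.929, 0.0, 0.0]
contact_force: [1.4, 5.3, 1.3]
opening: 0.014
grasp_force: 15.0
```

```bash
python3 -c "
from h import *
avg(3)"
```

```text
mean [ 0.04  5.48  0.95  1.44 -0.11 -0.02] sd [0.18 0.26 0.26 0.04 0.04 0.01]
t 9.1 pos [0.556  0.0806 0.1087] F [-0.09  5.44  0.96] Ftool [ 3.8  3.9 -1. ] M [ 1.45 -0.11 -0.02] turn est -0.837 open 0.014142970269521818
```

drive_tool(moves=[[[0,0,0.01],[0,0,0]],[[0,0,0.02],[0,0,0]],[[0,0,0.03],[0,0,0]],[[0,0,0.04],[0,0,0]],[[0,0,0.04],[0,0,0]]])

```text
time: 9.52
position: [0.556, 0.0806, 0.1071]
orientation: [0.37, 0.929, 0.0, 0.0]
contact_force: [-1.2, 6.1, -1.1]
opening: 0.0139
grasp_force: 15.0
```

```bash
python3 -c "
from h import *
avg(2)"
```

```text
mean [ 0.43  5.88  0.23  1.45 -0.15 -0.01] sd [0.22 0.36 0.18 0.03 0.03 0.  ]
t 9.6167 pos [0.556  0.0806 0.107 ] F [0.65 6.24 0.05] Ftool [ 3.8  5.  -0. ] M [ 1.48 -0.12 -0.01] turn est -0.837 open 0.01381368673398866
```

Sliding freely down the slot; continue to the seat.

drive_tool(moves=[[[0,0,0.01],[0,0,0]],[[0,0,0.02],[0,0,0]],[[0,0,0.03],[0,0,0]],[[0,0,0.04],[0,0,0]],[[0,0,0.04],[0,0,0]]])

```text
time: 10.03
position: [0.556, 0.0806, 0.1054]
orientation: [0.37, 0.929, 0.0, 0.0]
contact_force: [0.8, 5.3, 0.0]
opening: 0.0142
grasp_force: 15.0
```

drive_tool(moves=[[[0,0,0.01],[0,0,0]],[[0,0,0.02],[0,0,0]],[[0,0,0.02],[0,0,0]]])

```text
time: 10.28
position: [0.556, 0.0806, 0.1051]
orientation: [0.37, 0.929, 0.0, 0.0]
contact_force: [-1.8, 5.7, 8.4]
opening: 0.0136
grasp_force: 15.0
```

```bash
python3 -c "
from h import *
avg(3)"
```

```text
mean [-2.81  5.63  8.59  1.32  0.62 -0.  ] sd [0.22 0.55 0.58 0.04 0.02 0.02]
t 10.4333 pos [0.556  0.0806 0.105 ] F [-2.6   5.23  7.92] Ftool [ 5.5  2.  -7.9] M [ 1.36  0.61 -0.02] turn est -0.837 open 0.014035571162611863
```

drive_tool(moves=[[[0,0,0],[0,0,0]],[[0,0,0],[0,0,0]],[[0,0,0],[0,0,0]],[[0,0,0],[0,0,0]],[[0,0,-0.3],[0,0,0]],[[0,0,-1],[0,0,0]],[[0,0,-2],[0,0,0]],[[0,0,-3],[0,0,0]],[[0,0,-3],[0,0,0]]], claw=0.4)

```text
time: 11.18
position: [0.5586, 0.0799, 0.2325]
orientation: [0.371, 0.929, 0.003, 0.004]
contact_force: [1.2, 0.7, 1.0]
opening: 0.0561
grasp_force: 0.0
```

drive_tool(moves=[[[5,5,0],[0,0,0]],[[5,5,0],[0,0,0]],[[5,5,0],[0,0,0]],[[5,5,0],[0,0,0]],[[5,5,0],[0,0,0]],[[5,5,0],[0,0,0]],[[5,5,0],[0,0,0]],[[5,5,0],[0,0,0]]])

```text
time: 11.85
position: [0.5461, 0.3705, 0.2246]
orientation: [0.367, 0.93, 0.001, -0.001]
contact_force: [0.2, 0.6, 0.1]
opening: 0.0565
grasp_force: 0.0
```

Run:
```python
from h import *
st()
im=eyes.snapshot("top")
for q,z in(("dial_pointer",.08),("dial_grip",.104)):
    for r in tip_of("top",q)[:1]: print(q,r['p'],ray("top",r['at'],z).round(4))
a=cv2.resize(im[160:270,180:330],None,fx=4,fy=4);b=cv2.resize(eyes.snapshot("scene")[130:240,220:360],None,fx=4,fy=4)
cv2.imwrite("pics/e.png",np.vstack([a[80:380,:560],b[60:360]])[:,:,::-1])
```

```text
t 11.85 pos [0.5461 0.3705 0.2246] F [0.19 0.62 0.07] Ftool [ 0.3  0.6 -0.1] M [-0.01  0.04  0.01] turn est -0.832 open 0.05654295608824491
dial_pointer 0.69 [0.531  0.1073 0.08  ]
dial_grip 0.63 [0.5604 0.0895 0.104 ]
```

View pics/e.png

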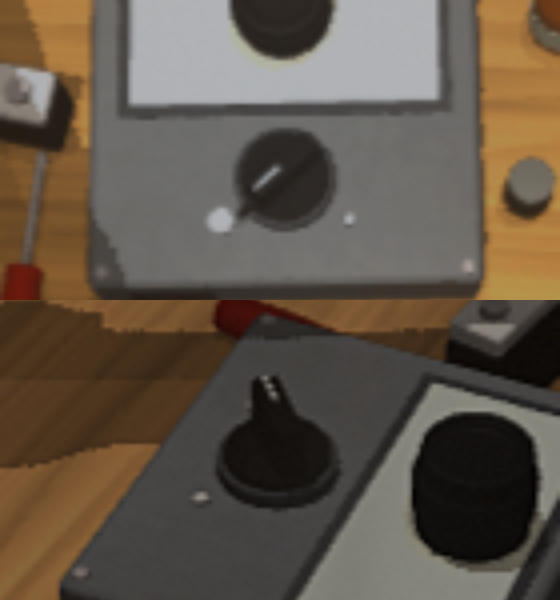

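```bash
python3 -c "
from h import *
print(order.job_done())"
```

```text
the job is handed in; nothing more can be done
None
```

The dial is fully home in the lock slot by the big dot, released with nothing else touched, and the job was handed in at about 12 s; no verdict came back.

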